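# Tighten a test cell's cover in cross order

### The job

Close the test cell with the green cover: tighten its four black T-bar nuts one at a time, each clockwise by about a quarter turn until its bar lies along its yellow line. Go in cross order so that the cover seats evenly: start with any nut, next the one diagonally opposite it, then the other two, and leave all four tight.

Things in the scene. Friction and masses are not known exactly. Their poses are not given: they have to be found in the camera images.
- cell: Fixed test cell: grey-blue base 210 x 210 x 40 mm, gasket, GREEN cover 190 mm square, its top 60 mm above the origin (centre of the underside, on the bench; z up, x and y along the edges, any yaw). Bubble level 40 wide, 8 high amid the cover. Four black nuts A to D at x, y = +-60 mm; a yellow line through each points to the cover's centre. The cell with the RED cover is finished: not part of the job.
- nut_a (a joint): Nut A, at (+60,+60) mm in the cell's frame, opposite C: turn in rad, clockwise from above (tightening) +. Bar's long axis in the cell's frame: pi/4 + 1.5 - value. Starts at 0 to 0.25, bar across its line; tight along it at 1.5; stops at 0 and 1.7. Nut: round foot 26 wide, 10 high, under an upright bar 48 long, 14 wide, 10 to 48 above the cover; stud end 6 on top. Grip across the 14, 36 above the cover.
- nut_b (a joint): Nut B, at (-60,+60) mm in the cell's frame, opposite D: turn in rad, clockwise from above (tightening) +. Bar's long axis in the cell's frame: 3pi/4 + 1.5 - value. Starts at 0 to 0.25, bar across its line; tight along it at 1.5; stops at 0 and 1.7. Same shape as A. Stiff (0.12 N m); stays where it is left, never rises or sinks.
- nut_c (a joint): Nut C, at (-60,-60) mm in the cell's frame, opposite A: turn in rad, clockwise from above (tightening) +. Bar's long axis in the cell's frame: -3pi/4 + 1.5 - value. Starts at 0 to 0.25, bar across its line; tight along it at 1.5; stops at 0 and 1.7. Same shape as A, stiff like B.
- nut_d (a joint): Nut D, at (+60,-60) mm in the cell's frame, opposite B: turn in rad, clockwise from above (tightening) +. Bar's long axis in the cell's frame: -pi/4 + 1.5 - value. Starts at 0 to 0.25, bar across its line; tight along it at 1.5; stops at 0 and 1.7. Same shape as A, stiff like B.

How it is judged:
By the outcome, as a careful person would: the job done as asked, in the order asked, and still so for the second after the job is handed in, with the robot touching nothing.
It also fails if it takes over 67 s, if anything falls off the work surface, if the arm or the gripper's body presses on something with over 40 N, if the wrist force passes 120 N, or if a joint passes its speed limit or range.

### The arm

A 7-joint arm with a two-finger parallel gripper is mounted at the origin on the work surface. World frame = base frame: x ahead of the robot, y to its left, z up, the work surface at z = 0. Lengths are in m, angles in rad, forces in N, time in s.
With the tool pointing down it reaches from about 0.425 to 1.025 m from the base axis. Payload 9.4 kg.
Tool frame: the origin (TCP) lies at the very end of the fingers, on their centre line; the grasp point (between the pads) lies 19 mm behind it (robot.tcp_to_grasp is the distance from the TCP to the grasp point, in m); y points along the fingers, x is the direction in which the jaws open and shut, and the axes are right-handed (so a half turn about y gives the same grasp; the last joint's range is limited). The gripper opens to 85 mm and grips with 20 to 120 N. Pads are 22 mm wide; open, the fingers measure 114 mm over their backs; the gripper's body (76 mm by 85 mm) begins 54 mm behind the grasp point. The pads swing forward as they close: fully open they stand 13 mm farther back than shut.
Start: joints at [1.141, 0.599, -0.003, 1.599, 0.002, 0.943, -0.08], TCP at [0.25, -0.68, 0.231] pointing down, gripper open.
Joint ranges: [-2.57, 2.57], [-0.35, 1.97], [-1.29, 1.29], [0.11, 2.56], [-1.05, 4.19], [0.11, 1.86], [-2.63, 2.63]. Speed limits (rad/s): [2.22, 2.22, 3.01, 3.01, 3.14, 3.14, 3.14].

### API

Orientations are given as a 3x3 rotation matrix whose columns are the frame's x, y, z axes.
In Python, from workcell import robot gives the robot as it stands.
- The arm moves only by the tool move_arm, never from a script. Its arguments are lists of equal length, an entry for each row: "translation": the shift along the tool's x, y, z in cm, a list of three; "spin": the turn about the tool's y in degrees. A call has 1 to 20 rows; each row is the pose to reach, as a shift and turn from the pose commanded when the call began, along the tool's axes at that moment; what a row does not reach only later rows make up. A row lasts 1/10 s, in which the tool goes at most 50 mm and 8.59 degrees, less where a joint would pass 70% of its speed; a pose out of reach is approached as far as the arm can. A call with a gripper value outside its range is refused whole. "claw" is the opening, from 0 (shut) to 1 (fully open), set as the call begins (left out, the last holds). The fingers move at their own pace and stop on an object; the grip force is fixed at half the most. Time passes only in rows, so rows that repeat a pose let the fingers close. It gives the time, the measured TCP pose, the force and the opening at its end, in the units of the state.
- robot.get_obs(): the state, without advancing time (a new reading comes with each control period).
- robot.snapshot(name): name is "scene" or "top"; returns the picture (480x640x3 uint8, red, green, blue); there is no depth.
- robot.calibration(name): a dict with "intrinsics" (3x3 intrinsics, pixels), "T" (4x4, takes a point from camera to world coordinates). Camera axes: x right, y down, z forward; pixel columns grow to the right and rows downward; lengths in m; the calibration is good to about 2 mm. A picture is of the moment at which its call begins. calibration takes no time and is no camera call.
- robot.finish_job(): hands the job in, once; it reports no verdict.
Trained networks look in the newest picture that a camera, given by its name, has taken for a name from the list of things; names that differ only in an ending like _2 or _b are one class to them, and where a whole thing is asked for, a point or a joint stands for the part that bears it (a point fixed in the world has none). Each returns a list of dicts, best first, with "score" (0 to 1); they miss things now and then, are a little off and sometimes report something else, mostly with a low value. They report only what shows in the picture. A call takes as long as a camera call.
- robot.boxes_of(target, camera): "pixel" ([row, column] in pixels, amid what is visible of it).
- robot.tip_of(target, camera): "pixel" ([row, column] in pixels: a listed point, or the origin of a listed thing).
The state is a dict: "time": time; "joints": joint angles; "qd": joint speeds; "joint_efforts": joint torques, N m; "tcp_pos": TCP position; "eef_rot": TCP orientation; "contact_force": force on the tool from outside, world axes, zero at the start; "moment": the same for the moment, N m; "finger_gap": finger opening in m.
Only numpy, scipy, OpenCV 4.12 (cv2) and the standard library are available. Lean on these libraries where they do the work, as an engineer would, in place of code of your own. Each camera call takes 0.05 s, during which the arm holds its last target.

## Working session

There is one attempt and no reset: what is moved stays moved. The work goes in short steps, Python scripts to look and compute and a tool call to move; the robot and the scene stay as the last step left them, time stands still between calls to the robot, and variables do not carry over. Pictures are saved under pics/ and viewed, and the job is handed in when it is done.

Besides the shell and the picture viewer there is one more tool, called as name([rows], argument=value, ...), one row to a line, values as JSON. move_arm: Moves the arm, as the interface text tells. Its arguments: {"type":"object","properties":{"translation":{"type":"array","items":{"type":"array","items":{"type":"number"}}},"spin":{"type":"array","items":{"type":"number"}},"claw":{"type":"number"}},"required":["translation","spin"]}

```bash
ls; mkdir -p pics; cat > h.py <<'E'
import numpy as np,cv2
from workcell import robot
def snap(c,n):
    im=robot.snapshot(c); cv2.imwrite(f'pics/{n}.png',im[:,:,::-1]); return im
def ray(c,px,z):
    K=np.array(robot.calibration(c)['intrinsics']);T=np.array(robot.calibration(c)['T'])
    d=T[:3,:3]@np.linalg.solve(K,[px[1],px[0],1]);o=T[:3,3]
    return o+d*(z-o[2])/d[2]
def proj(c,p):
    K=np.array(robot.calibration(c)['intrinsics']);T=np.array(robot.calibration(c)['T'])
    q=K@(T[:3,:3].T@(np.array(p)-T[:3,3])); return q[:2][::-1]/q[2]
E
python3 - <<'E'
from h import *
np.set_printoptions(precision=4,suppress=True)
for c in('scene','top'):
    snap(c,c+'0'); print(c,robot.calibration(c))
    for t in ('cell','nut_a'):
        print(t,robot.boxes_of(t,c)); print(robot.tip_of(t,c))
print(robot.get_obs())
E
```

```text
pics
scene {'intrinsics': array([[498.2851,   0.    , 319.5864],
       [  0.    , 498.2851, 239.4876],
       [  0.    ,   0.    ,   1.    ]]), 'T': array([[-0.8616,  0.3407, -0.3763,  0.808 ],
       [ 0.5075,  0.5942, -0.624 ,  0.4515],
       [ 0.011 , -0.7286, -0.6849,  0.5025],
       [ 0.    ,  0.    ,  0.    ,  1.    ]])}
cell [{'pixel': [245.6, 311.0], 'score': 0.64}]
[{'pixel': [253.8, 309.6], 'score': 0.59}]
nut_a [{'pixel': [215.6, 378.9], 'score': 0.89}, {'pixel': [260.1, 302.3], 'score': 0.81}, {'pixel': [207.9, 247.3], 'score': 0.75}, {'pixel': [171.9, 317.5], 'score': 0.63}]Traceback (most recent call last):
  File "<stdin>", line 6, in <module>
ValueError: it knows: cell
```

```bash
python3 - <<'E'
from h import *
np.set_printoptions(precision=4,suppress=True)
c='top'
im=snap(c,c+'0'); print(c,robot.calibration(c))
print(robot.tip_of('cell',c)); print(robot.boxes_of('nut_a',c))
o=robot.get_obs()
print({k:np.round(o[k],3) for k in ('time','tcp_pos','eef_rot','contact_force','finger_gap')})
E
```

```text
top {'intrinsics': array([[443.1929,   0.    , 322.5622],
       [  0.    , 443.1929, 239.1142],
       [  0.    ,   0.    ,   1.    ]]), 'T': array([[ 0.0089, -0.9953,  0.0965,  0.5255],
       [-0.9996, -0.0063,  0.0273,  0.0393],
       [-0.0266, -0.0967, -0.995 ,  0.7267],
       [ 0.    ,  0.    ,  0.    ,  1.    ]])}
[{'pixel': [258.6, 340.9], 'score': 0.89}]
[{'pixel': [305.0, 312.8], 'score': 0.98}, {'pixel': [219.5, 296.8], 'score': 0.82}, {'pixel': [287.5, 393.4], 'score': 0.64}, {'pixel': [210.0, 377.3], 'score': 0.59}]
{'time': np.float64(0.35), 'tcp_pos': array([ 0.25 , -0.68 ,  0.231]), 'eef_rot': array([[ 0.346, -0.   ,  0.938],
       [-0.938,  0.   ,  0.346],
       [-0.   , -1.   , -0.   ]]), 'contact_force': array([-0.123, -0.114,  0.636]), 'finger_gap': np.float64(0.085)}
```

View pics/scene0.png

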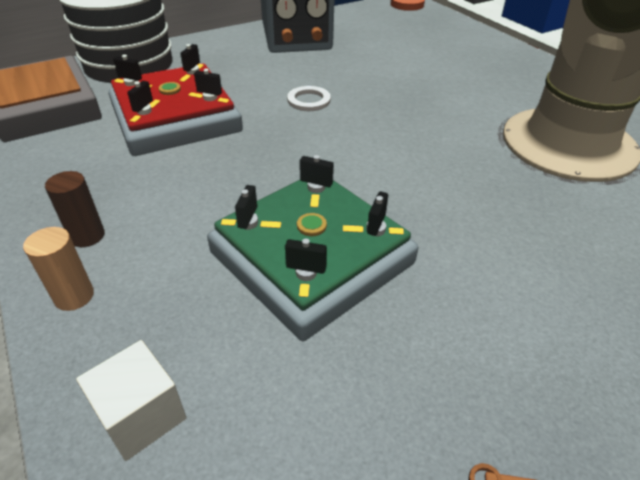

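View pics/top0.png

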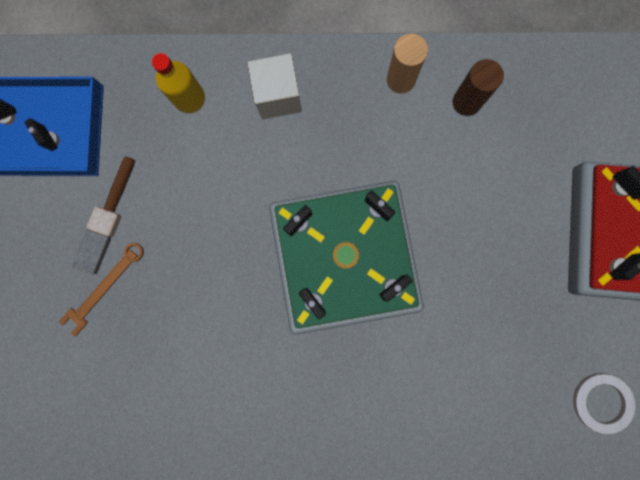

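The top view shows the green cell centred near pixel (255, 346). Its nuts are at about (221,298), (206,380), (303,312) and (288,396), all with bars across their lines.

```bash
cat >> h.py <<'E'
def planar(c,pts,z): return np.array([ray(c,p,z)[:2] for p in pts])
def cellfit(im,c='top'):
    g=((im[:,:,1].astype(int)-im[:,:,0]>20)&(im[:,:,1].astype(int)-im[:,:,2]>10)).astype(np.uint8)
    g=cv2.morphologyEx(g,cv2.MORPH_OPEN,np.ones((3,3)))
    n,l,s,_=cv2.connectedComponentsWithStats(g); k=1+np.argmax(s[1:,4])
    cn=max(cv2.findContours((l==k).astype(np.uint8),cv2.RETR_EXTERNAL,cv2.CHAIN_APPROX_NONE)[0],key=len)[:,0,::-1]
    w=planar(c,cn,.06)
    return cv2.minAreaRect((w*1000).astype(np.float32))
E
python3 - <<'E'
from h import *
np.set_printoptions(precision=4,suppress=True)
im=cv2.imread('pics/top0.png')[:,:,::-1]
r=cellfit(im);print(r, 'ring',ray('top',[255,346],.068)[:2])
print('scene',cellfit(cv2.imread('pics/scene0.png')[:,:,::-1],'scene'))
cx=np.array(r[0])/1000
for p in ([305,312.8],[219.5,296.8],[287.5,393.4],[210,377.3]):
    print(p,ray('top',p,.085)[:2])
for a in (45,135,225,315):
    t=np.radians(r[2]+a);q=cx+.0849*np.array([np.cos(t),np.sin(t)])
    print(q,proj('top',[*q,.06]),proj('top',[*q,.108]),np.hypot(*q))
cr=im[170:345,250:440];cv2.imwrite('pics/crop0.png',cv2.resize(cr,None,fx=4,fy=4,interpolation=cv2.INTER_CUBIC)[:600,:800][:,:,::-1])
E
```

```text
((566.1353149414062, 23.29582977294922), (186.7479705810547, 186.86866760253906), 10.748278617858887) ring [0.5659 0.0224]Traceback (most recent call last):
  File "<stdin>", line 5, in <module>
  File "h.py", line 18, in cellfit
    w=planar(c,cn,.06)
  File "h.py", line 12, in planar
    def planar(c,pts,z): return np.array([ray(c,p,z)[:2] for p in pts])
                                          ~~~^^^^^^^
  File "h.py", line 6, in ray
    K=np.array(robot.calibration(c)['intrinsics']);T=np.array(robot.calibration(c)['T'])
               ~~~~~~~~~~~~~~~~~^^^
ValueError: time passes only in moves, steps and waits
```

```bash
sed -i "s/^import numpy as np,cv2/import numpy as np,cv2,functools/; s/robot.calibration(c)\['/cal(c)['/g" h.py; sed -i "2a @functools.lru_cache\ndef cal(c): return robot.calibration(c)" h.py
python3 - <<'E'
from h import *
np.set_printoptions(precision=4,suppress=True)
im=cv2.imread('pics/top0.png')[:,:,::-1]
r=cellfit(im)
try: print('scene',cellfit(cv2.imread('pics/scene0.png')[:,:,::-1],'scene'))
except Exception as e: print(e)
cx=np.array(r[0])/1000
for p in ([305,312.8],[219.5,296.8],[287.5,393.4],[210,377.3]):
    print(p,ray('top',p,.085)[:2])
for a in (45,135,225,315):
    t=np.radians(r[2]+a);q=cx+.0849*np.array([np.cos(t),np.sin(t)])
    print(a,q,proj('top',[*q,.06]),proj('top',[*q,.108]),np.hypot(*q))
cr=im[185:335,250:440];cv2.imwrite('pics/crop0.png',cv2.resize(cr,None,fx=4,fy=4,interpolation=cv2.INTER_CUBIC)[:,:,::-1])
E
```

```text
scene ((563.5557250976562, 25.393905639648438), (191.87196350097656, 192.84779357910156), 10.672575950622559)
[305, 312.8] [0.4926 0.0701]
[219.5, 296.8] [0.6163 0.0949]
[287.5, 393.4] [ 0.5187 -0.0453]
[210, 377.3] [ 0.6309 -0.0226]
45 [0.6139 0.0935] [223.4002 299.1233] [218.9132 296.4296] 0.6209945390655586
135 [0.496  0.0711] [301.8892 312.9968] [303.4238 311.3302] 0.5010269309294184
225 [ 0.5184 -0.0469] [287.527  392.2626] [287.9444 396.7736] 0.5204666977511485
315 [ 0.6363 -0.0245] [209.17   376.9534] [203.5871 380.207 ] 0.6367823925806042
```

View pics/crop0.png

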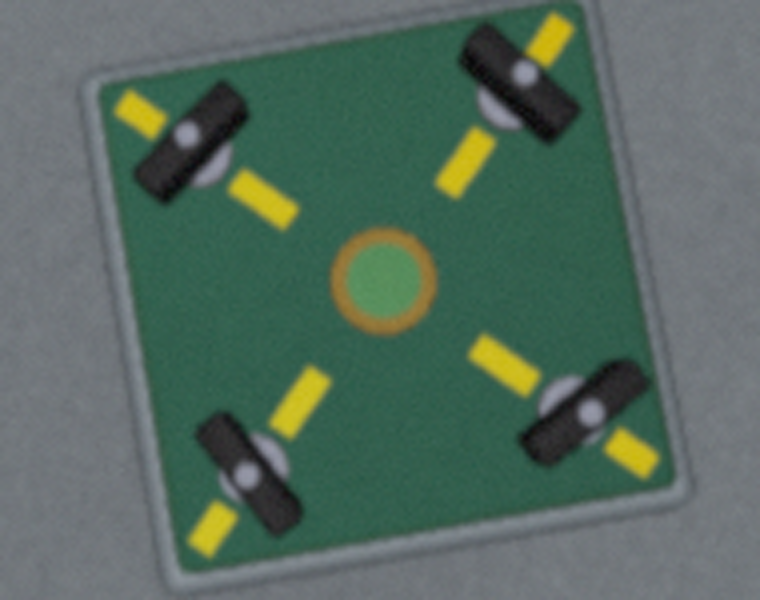

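```bash
cat >> h.py <<'E'
CX=np.array([.565,.0243]);YAW=10.7
NUT={}
for k,a in zip('ABCD',(45,135,225,315)):
    t=np.radians(YAW+a); NUT[k]=(CX+.08485*np.array([np.cos(t),np.sin(t)]),YAW+a)
def bars(im):
    from math import degrees,atan2
    out={}
    for k,(q,l) in NUT.items():
        c=proj('top',[*q,.105]);s=26
        r0,c0=int(c[0])-s,int(c[1])-s
        p=im[r0:r0+2*s,c0:c0+2*s].astype(int).max(2)
        d=(p<62).astype(np.uint8)
        n,lb,st,ce=cv2.connectedComponentsWithStats(d)
        j=1+np.argmax(st[1:,4]);pts=np.argwhere(lb==j)+[r0,c0]
        w=planar('top',pts,.1); m=w.mean(0); e,v=np.linalg.eigh(np.cov((w-m).T))
        ang=degrees(atan2(v[1,1],v[0,1])); rel=(ang-l)%180
        if rel>135: rel-=180
        out[k]=(st[j,4],m.round(4),round(ang%180,1),'value',round(1.5-np.radians(rel),3))
    return out
def plan(k,xang,z,dz=0):
    "tool-frame cm shift and spin to have TCP at nut k, height z, tool x at world angle xang(deg)"
    o=robot.get_obs();R=np.array(o['eef_rot']);p=np.array(o['tcp_pos'])
    q=NUT[k][0] if isinstance(k,str) else np.array(k)
    s=R.T@(np.array([*q,z])-p)*100
    cur=np.degrees(np.arctan2(R[1,0],R[0,0]))
    return s.round(2),'spin',round(-((xang-cur+180)%360-180),1),'cur',round(cur,1),'j',np.round(o['joints'],2)
E
python3 - <<'E'
from h import *
im=cv2.imread('pics/top0.png')[:,:,::-1]
b=bars(im)
for k in b: print(k,NUT[k],b[k])
E
```

```text
A (array([0.61281519, 0.09439444]), 55.7) (np.int32(344), array([0.6124, 0.0923]), 137.5, 'value', np.float64(0.072))
B (array([0.49490556, 0.07211519]), 145.7) (np.int32(300), array([0.4967, 0.0703]), 39.1, 'value', np.float64(0.219))
C (array([ 0.51718481, -0.04579444]), 235.7) (np.int32(332), array([ 0.519 , -0.0458]), 128.4, 'value', np.float64(0.231))
D (array([ 0.63509444, -0.02351519]), 325.7) (np.int32(379), array([ 0.6346, -0.0235]), 46.0, 'value', np.float64(0.098))
```

```bash
python3 -c "
from h import *
print(plan('A',47.5,.26))"
```

```text
(array([-60.17,  -2.88,  60.77]), 'spin', np.float64(-117.3), 'cur', np.float64(-69.8), 'j', array([ 1.14,  0.6 , -0.  ,  1.6 ,  0.  ,  0.94, -0.08]))
```

move_arm([
  [0, -7, 0],
  [0, -7, 0],
  [-60.2, -7, 60.8],
  [-60.2, -7, 60.8],
  [-60.2, -7, 60.8],
  [-60.2, -7, 60.8],
  [-60.2, -7, 60.8],
  [-60.2, -7, 60.8],
  [-60.2, -7, 60.8],
  [-60.2, -7, 60.8],
  [-60.2, -7, 60.8],
  [-60.2, -7, 60.8],
  [-60.2, -7, 60.8],
  [-60.2, -7, 60.8],
  [-60.2, -7, 60.8],
  [-60.2, -7, 60.8],
  [-60.2, -7, 60.8],
  [-60.2, -7, 60.8],
  [-60.2, -7, 60.8],
  [-60.2, -7, 60.8],
], spin=[0, 0, -117, -117, -117, -117, -117, -117, -117, -117, -117, -117, -117, -117, -117, -117, -117, -117, -117, -117], claw=0.55)

```text
time: 2.35
tcp_pos: [0.6142, 0.1021, 0.3015]
eef_rot: [[0.674, 0.001, -0.739], [0.739, 0.004, 0.674], [0.004, -1.0, 0.002]]
contact_force: [0.2, 0.0, 0.4]
finger_gap: 0.047
```

```bash
python3 -c "
from h import *
print(plan('A',47.5,.13));print(plan('A',47.5,.077));snap('scene','s1')"
```

```text
(array([-0.73, 17.15, -0.45]), 'spin', np.float64(0.1), 'cur', np.float64(47.6), 'j', array([ 0.19,  0.47, -0.65,  1.74,  0.32,  1.04,  0.25]))
(array([-0.75, 22.45, -0.46]), 'spin', np.float64(0.1), 'cur', np.float64(47.6), 'j', array([ 0.19,  0.47, -0.65,  1.74,  0.32,  1.04,  0.25]))
```

View pics/s1.png

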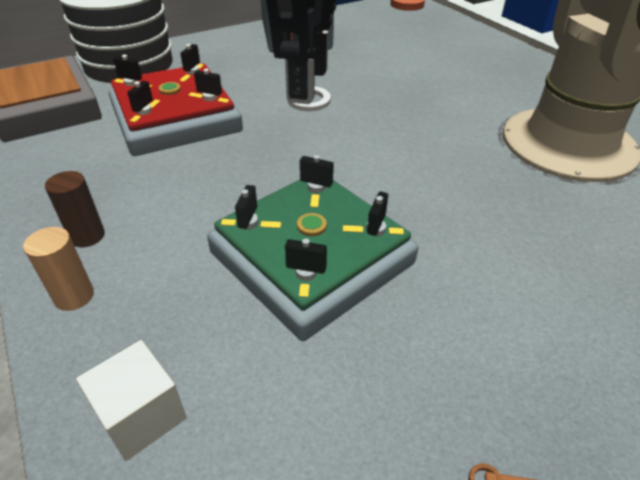

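```bash
python3 -c "
from h import *
o=robot.get_obs();print(o['time'],o['tcp_pos'],proj('scene',o['tcp_pos']),proj('top',o['tcp_pos']));print(plan('A',47.5,.077))
snap('top','t1')"
```

```text
2.4 [0.61363129 0.09968003 0.30114374] [ 90.65103098 304.17194037] [191.13230696 273.25700736]
(array([-0.49, 22.41, -0.33]), 'spin', np.float64(0.1), 'cur', np.float64(47.6), 'j', array([ 0.19,  0.47, -0.65,  1.74,  0.32,  1.04,  0.26]))
```

View pics/t1.png

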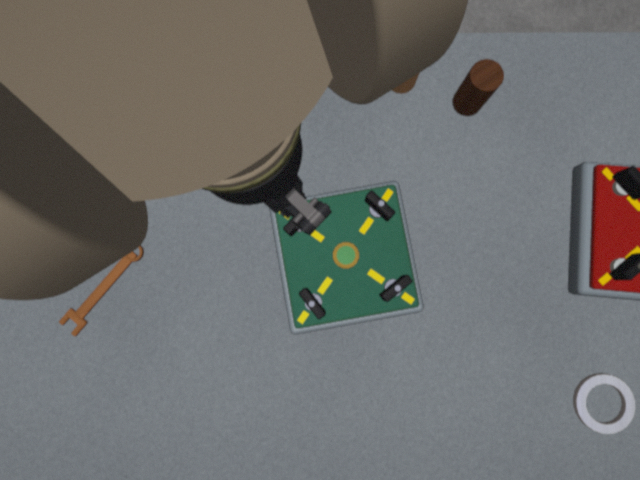

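move_arm([
  [0, 4, 0],
  [0, 9, 0],
  [0, 14, 0],
  [0, 16, 0],
  [0, 16, 0],
  [0, 16, 0],
  [0, 16, 0],
], spin=[0, 0, 0, 0, 0, 0, 0])

```text
time: 3.15
tcp_pos: [0.614, 0.0942, 0.1432]
eef_rot: [[0.68, 0.003, -0.733], [0.733, 0.0, 0.68], [0.002, -1.0, -0.002]]
contact_force: [-0.4, 0.4, 0.8]
finger_gap: 0.0468
```

```bash
python3 -c "
from h import *
im=snap('scene','s2');print(plan('A',47.5,.077))
cv2.imwrite('pics/s2c.png',cv2.resize(im[100:300,200:440],None,fx=3,fy=3)[:,:,::-1])"
```

```text
(array([-0.09,  6.62,  0.11]), 'spin', np.float64(-0.3), 'cur', np.float64(47.2), 'j', array([ 0.12,  0.63, -0.55,  1.9 ,  0.48,  0.74,  0.12]))
```

View pics/s2c.png

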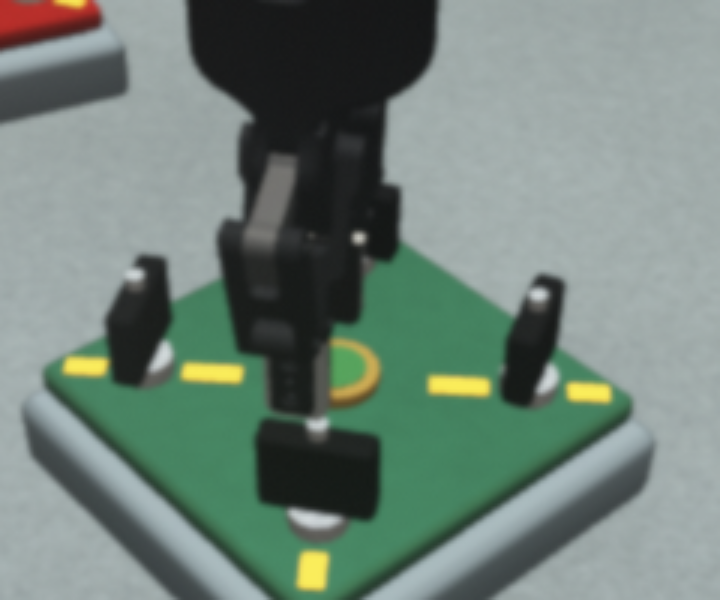

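move_arm([
  [0, 2, 0],
  [0, 4, 0],
  [0, 5.5, 0],
  [0, 6.6, 0],
  [0, 6.6, 0],
  [0, 6.6, 0],
], spin=[0, 0, 0, 0, 0, 0])

```text
time: 3.8
tcp_pos: [0.6133, 0.0949, 0.0757]
eef_rot: [[0.679, 0.0, -0.734], [0.734, 0.0, 0.679], [0.0, -1.0, -0.0]]
contact_force: [0.6, 0.1, -0.1]
finger_gap: 0.0473
```

```bash
python3 -c "
from h import *
im=snap('scene','s3');print(plan('A',47.5,.077),robot.get_obs()['contact_force'])
cv2.imwrite('pics/s3c.png',cv2.resize(im[100:300,200:440],None,fx=3,fy=3)[:,:,::-1])"
```

```text
(array([-0.08, -0.11,  0.01]), 'spin', np.float64(-0.3), 'cur', np.float64(47.2), 'j', array([ 0.07,  0.72, -0.48,  1.94,  0.56,  0.62,  0.05])) [ 0.12663835  0.3739643  -0.26005666]
```

View pics/s3c.png

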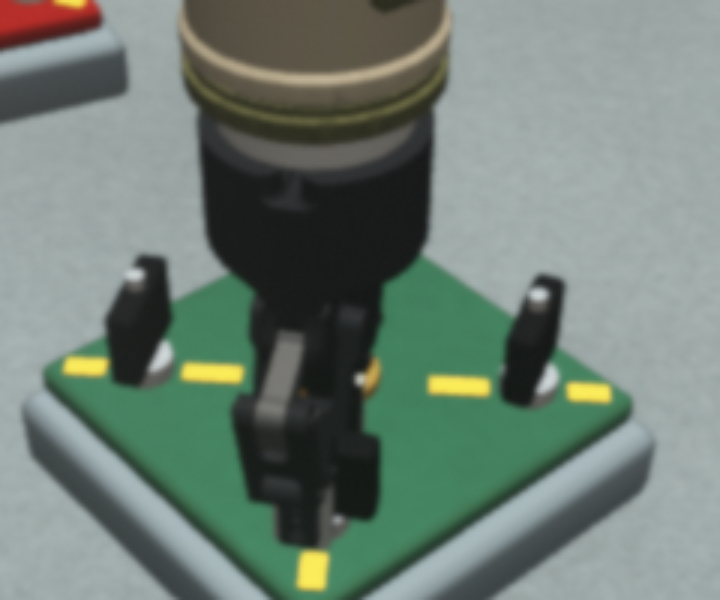

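move_arm([
  [0, 0, 0],
  [0, 0, 0],
  [0, 0, 0],
  [0, 0, 0],
  [0, 0, 0],
  [0, 0, 0],
], spin=[0, 0, 0, 0, 0, 0], claw=0)

```text
time: 4.45
tcp_pos: [0.6125, 0.0937, 0.076]
eef_rot: [[0.68, -0.001, -0.733], [0.733, -0.002, 0.68], [-0.002, -1.0, -0.001]]
contact_force: [-4.1, -2.8, 7.2]
finger_gap: 0.0131
```

```bash
python3 -c "
from h import *
im=snap('scene','s4');print(plan('A',-34.3,.077),robot.get_obs()['contact_force'],robot.get_obs()['moment'])
cv2.imwrite('pics/s4c.png',cv2.resize(im[100:300,200:440],None,fx=3,fy=3)[:,:,::-1])"
```

```text
(array([ 0.07, -0.1 ,  0.02]), 'spin', np.float64(81.5), 'cur', np.float64(47.2), 'j', array([ 0.07,  0.72, -0.48,  1.94,  0.56,  0.62,  0.05])) [-3.63635246 -2.94314329  7.58305362] [-0.5222326   0.80245026 -0.09917592]
```

View pics/s4c.png

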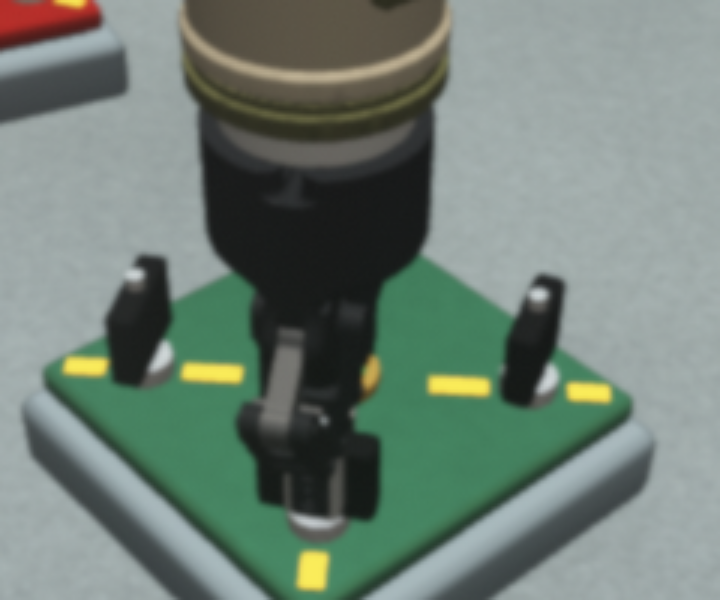

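move_arm([
  [0, 0, 0],
  [0, 0, 0],
  [0, 0, 0],
  [0, 0, 0],
  [0, 0, 0],
  [0, 0, 0],
  [0, 0, 0],
  [0, 0, 0],
  [0, 0, 0],
  [0, 0, 0],
  [0, 0, 0],
  [0, 0, 0],
  [0, 0, 0],
  [0, 0, 0],
  [0, 0, 0],
  [0, 0, 0],
  [0, 0, 0],
  [0, 0, 0],
  [0, 0, 0],
  [0, 0, 0],
], spin=[3, 8, 13, 18, 23, 28, 33, 38, 43, 48, 53, 58, 63, 68, 73, 78, 81.5, 81.5, 81.5, 81.5])

```text
time: 6.5
tcp_pos: [0.6138, 0.0938, 0.076]
eef_rot: [[0.827, 0.002, 0.562], [-0.562, -0.001, 0.827], [0.002, -1.0, 0.0]]
contact_force: [1.4, -3.8, 6.5]
finger_gap: 0.0135
```

```bash
python3 -c "
from h import *
im=snap('scene','s5');print(plan('A',-34.3,.077),robot.get_obs()['contact_force'],robot.get_obs()['moment'])
cv2.imwrite('pics/s5c.png',cv2.resize(im[100:300,200:440],None,fx=3,fy=3)[:,:,::-1])"
```

```text
(array([-0.11, -0.1 , -0.01]), 'spin', np.float64(0.1), 'cur', np.float64(-34.2), 'j', array([-0.18,  0.67, -0.1 ,  1.96,  0.13,  0.51, -0.96])) [ 1.31140859 -4.2706482   6.08763201] [-0.90607736 -0.2677935  -0.11237472]
```

View pics/s5c.png

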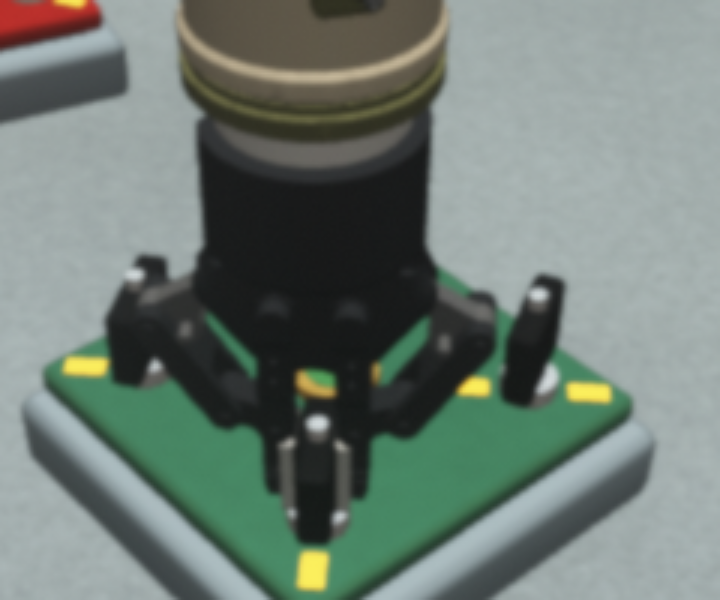

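move_arm([
  [0, 0, 0],
  [0, 0, 0],
  [0, 0, 0],
  [0, -1, 0],
  [0, -4, 0],
  [0, -9, 0],
  [0, -14, 0],
  [0, -14, 0],
  [0, -14, 0],
], spin=[0, 0, 0, 0, 0, 0, 0, 0, 0], claw=0.5)

```text
time: 7.45
tcp_pos: [0.6135, 0.0948, 0.2174]
eef_rot: [[0.826, 0.003, 0.563], [-0.563, 0.001, 0.826], [0.002, -1.0, 0.002]]
contact_force: [-0.2, 0.3, -0.4]
finger_gap: 0.0429
```

```bash
python3 -c "
from h import *
im=snap('scene','s6');b=snap('top','t6');print(bars(b));print(plan('C',38.4,.217),plan('C',-141.6,.217),robot.get_obs()['contact_force'])
cv2.imwrite('pics/s6c.png',cv2.resize(im[100:300,200:440],None,fx=3,fy=3)[:,:,::-1])"
```

```text
Traceback (most recent call last):
  File "h.py", line 35, in bars
    j=1+np.argmax(st[1:,4]);pts=np.argwhere(lb==j)+[r0,c0]
        ~~~~~~~~~^^^^^^^^^^
ValueError: attempt to get argmax of an empty sequence
```

View pics/t6.png

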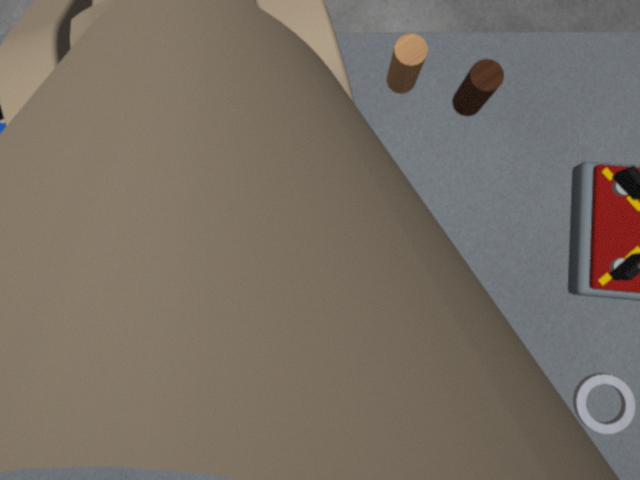

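```bash
python3 -c "
from h import *
print(plan('C',38.4,.217),plan('C',-141.6,.217))
im=cv2.imread('pics/s6.png')
cv2.imwrite('pics/s6c.png',cv2.resize(im[100:300,200:440],None,fx=3,fy=3))"
```

```text
(array([  0.04,  -0.2 , -16.96]), 'spin', np.float64(-72.7), 'cur', np.float64(-34.3), 'j', array([-0.16,  0.49, -0.13,  1.86,  0.09,  0.79, -0.93])) (array([  0.04,  -0.2 , -16.96]), 'spin', np.float64(107.3), 'cur', np.float64(-34.3), 'j', array([-0.16,  0.49, -0.13,  1.86,  0.09,  0.79, -0.93]))
```

View pics/s6c.png

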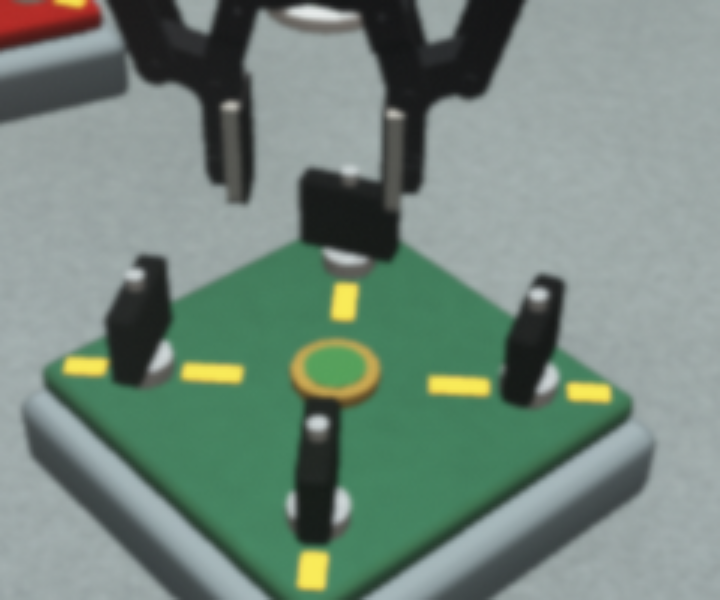

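Nut A's bar lies along its line. Next is the diagonal nut, C.

move_arm([
  [0, 0, -4],
  [0, 0, -8],
  [0, 0, -12],
  [0, 0, -17],
  [0, 0, -17],
  [0, 0, -17],
  [0, 0, -17],
  [0, 0, -17],
  [0, 0, -17],
  [0, 6, -17],
  [0, 6, -17],
  [0, 6, -17],
  [0, 6, -17],
], spin=[-8, -16, -24, -32, -40, -48, -56, -64, -72.5, -72.5, -72.5, -72.5, -72.5])

```text
time: 8.85
tcp_pos: [0.5173, -0.0455, 0.1555]
eef_rot: [[0.786, -0.001, -0.619], [0.619, 0.0, 0.786], [-0.001, -1.0, 0.001]]
contact_force: [-0.3, 0.1, 0.5]
finger_gap: 0.0428
```

```bash
python3 -c "
from h import *
print(plan('C',38.4,.077))
im=snap('scene','s7')
cv2.imwrite('pics/s7c.png',cv2.resize(im[100:300,200:440],None,fx=3,fy=3)[:,:,::-1])"
```

```text
(array([-0.02,  7.85, -0.03]), 'spin', np.float64(-0.2), 'cur', np.float64(38.2), 'j', array([ 0.29,  0.49, -0.43,  2.12,  0.36,  0.6 ,  0.27]))
```

View pics/s7c.png

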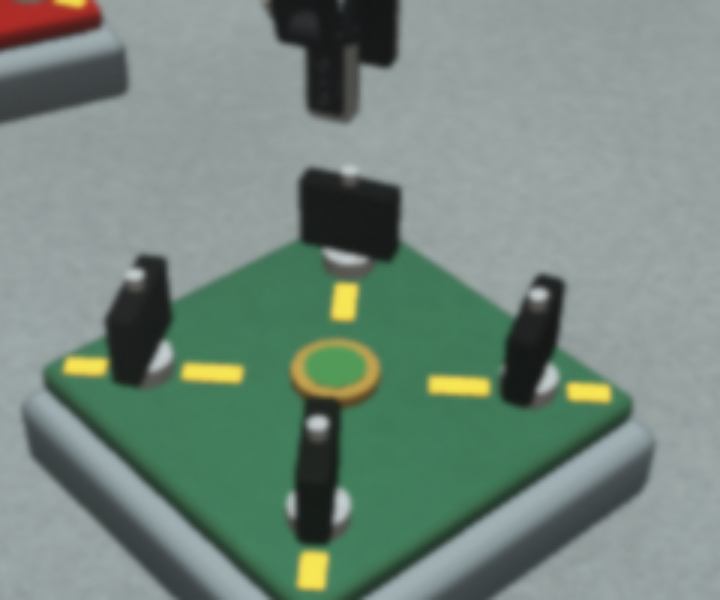

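move_arm([
  [0, 3, 0],
  [0, 5, 0],
  [0, 6.5, 0],
  [0, 7.9, 0],
  [0, 7.9, 0],
  [0, 7.9, 0],
], spin=[0, 0, 0, 0, 0, 0])

```text
time: 9.5
tcp_pos: [0.5179, -0.0456, 0.0773]
eef_rot: [[0.786, 0.001, -0.619], [0.619, -0.0, 0.786], [0.001, -1.0, -0.001]]
contact_force: [-0.0, -0.4, 0.1]
finger_gap: 0.0423
```

move_arm([
  [0, 0, 0],
  [0, 0, 0],
  [0, 0, 0],
  [0, 0, 0],
  [0, 0, 0],
  [0, 0, 0],
], spin=[0, 0, 0, 0, 0, 0], claw=0)

```text
time: 10.1
tcp_pos: [0.5171, -0.0464, 0.0774]
eef_rot: [[0.786, 0.0, -0.618], [0.618, -0.001, 0.786], [-0.0, -1.0, -0.001]]
contact_force: [-3.2, -1.0, 10.6]
finger_gap: 0.0131
```

```bash
python3 -c "
from h import *
print(plan('C',-34.3,.077),robot.get_obs()['moment'])
im=snap('scene','s8')
cv2.imwrite('pics/s8c.png',cv2.resize(im[100:300,200:440],None,fx=3,fy=3)[:,:,::-1])"
```

```text
(array([0.05, 0.04, 0.04]), 'spin', np.float64(72.5), 'cur', np.float64(38.2), 'j', array([ 0.21,  0.61, -0.33,  2.18,  0.47,  0.42,  0.17])) [-2.87269422e-01  5.62256784e-01  3.72896835e-04]
```

View pics/s8c.png

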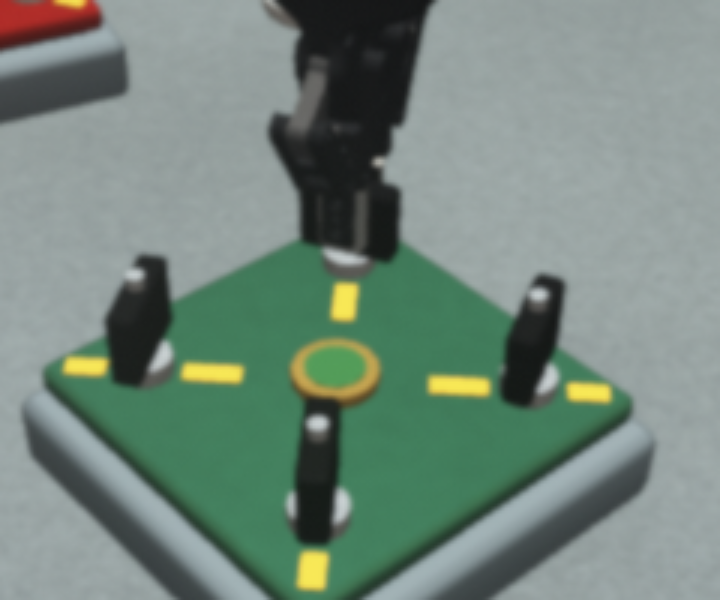

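move_arm([
  [0, 0, 0],
  [0, 0, 0],
  [0, 0, 0],
  [0, 0, 0],
  [0, 0, 0],
  [0, 0, 0],
  [0, 0, 0],
  [0, 0, 0],
  [0, 0, 0],
  [0, 0, 0],
  [0, 0, 0],
  [0, 0, 0],
  [0, 0, 0],
  [0, 0, 0],
  [0, 0, 0],
  [0, 0, 0],
  [0, 0, 0],
  [0, 0, 0],
  [0, 0, 0],
], spin=[3, 8, 13, 18, 23, 28, 33, 38, 43, 48, 53, 58, 63, 68, 72.5, 72.5, 72.5, 72.5, 72.5])

```text
time: 12.05
tcp_pos: [0.5184, -0.0464, 0.0774]
eef_rot: [[0.826, 0.003, 0.564], [-0.564, -0.0, 0.826], [0.002, -1.0, 0.001]]
contact_force: [0.5, -2.6, 5.5]
finger_gap: 0.0133
```

```bash
python3 -c "
from h import *
print(plan('C',-34.3,.077),robot.get_obs()['moment'])
im=snap('scene','s9')
cv2.imwrite('pics/s9c.png',cv2.resize(im[100:300,200:440],None,fx=3,fy=3)[:,:,::-1])"
```

```text
(array([-0.14,  0.04, -0.02]), 'spin', np.float64(-0.0), 'cur', np.float64(-34.3), 'j', array([-0.02,  0.6 , -0.01,  2.19,  0.01,  0.35, -0.63])) [-0.60816848 -0.15356693 -0.13175932]
```

View pics/s9c.png

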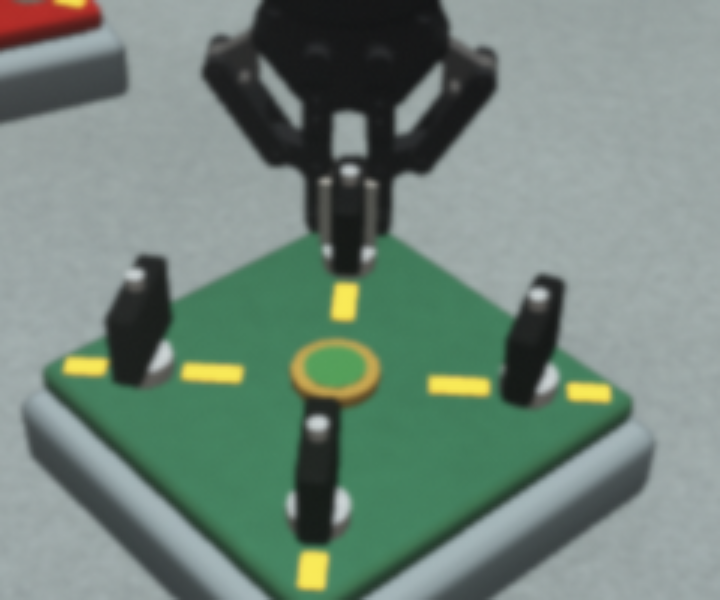

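move_arm([
  [0, 0, 0],
  [0, 0, 0],
  [0, 0, 0],
  [0, -1, 0],
  [0, -4, 0],
  [0, -9, 0],
  [0, -14, 0],
  [0, -14, 0],
  [0, -14, 0],
], spin=[0, 0, 0, 0, 0, 0, 0, 0, 0], claw=0.5)

```text
time: 13.0
tcp_pos: [0.5177, -0.0458, 0.2181]
eef_rot: [[0.826, 0.003, 0.563], [-0.563, 0.0, 0.826], [0.003, -1.0, 0.002]]
contact_force: [-0.2, -0.3, -0.5]
finger_gap: 0.0428
```

```bash
python3 -c "
from h import *
print(plan('B',129.1,.217))
im=snap('scene','s10')
cv2.imwrite('pics/s10c.png',cv2.resize(im[100:300,200:440],None,fx=3,fy=3)[:,:,::-1])"
```

```text
(array([-8.52,  0.11,  8.46]), 'spin', np.float64(-163.4), 'cur', np.float64(-34.3), 'j', array([-0.02,  0.37, -0.  ,  2.08,  0.  ,  0.68, -0.62]))
```

View pics/s10c.png

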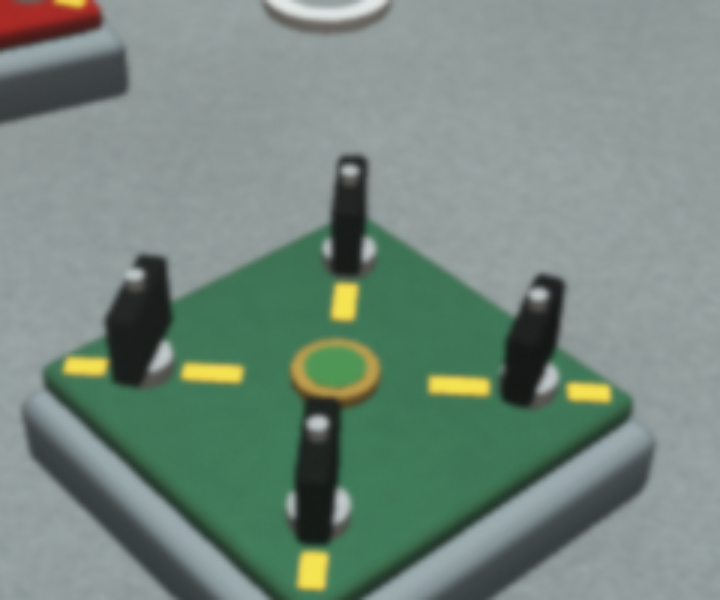

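C is along its line too. Next is B.

move_arm([
  [-4, 0, 4],
  [-8.5, 0, 8.5],
  [-8.5, 0, 8.5],
  [-8.5, 0, 8.5],
  [-8.5, 0, 8.5],
  [-8.5, 0, 8.5],
  [-8.5, 0, 8.5],
  [-8.5, 0, 8.5],
  [-8.5, 0, 8.5],
  [-8.5, 0, 8.5],
  [-8.5, 0, 8.5],
  [-8.5, 0, 8.5],
  [-8.5, 0, 8.5],
  [-8.5, 0, 8.5],
  [-8.5, 0, 8.5],
  [-8.5, 0, 8.5],
  [-8.5, 0, 8.5],
  [-8.5, 0, 8.5],
  [-8.5, 0, 8.5],
  [-8.5, 0, 8.5],
], spin=[-8, -16, -24, -32, -40, -48, -56, -64, -72, -80, -88, -96, -104, -112, -120, -128, -136, -144, -152, -160])

```text
time: 15.05
tcp_pos: [0.494, 0.0721, 0.2149]
eef_rot: [[-0.589, -0.003, -0.808], [0.808, 0.0, -0.589], [0.002, -1.0, 0.002]]
contact_force: [0.4, -0.4, 0.3]
finger_gap: 0.0425
```

move_arm([
  [0, 2, 0],
  [0, 4, 0],
  [0, 6, 0],
  [0, 6, 0],
  [0, 6, 0],
], spin=[-3.5, -3.5, -3.5, -3.5, -3.5])

```text
time: 15.55
tcp_pos: [0.4942, 0.0725, 0.1556]
eef_rot: [[-0.633, -0.003, -0.774], [0.774, 0.0, -0.633], [0.002, -1.0, 0.002]]
contact_force: [-1.1, 0.9, -0.2]
finger_gap: 0.0428
```

```bash
python3 -c "
from h import *
print(plan('B',129.1,.077))
im=snap('scene','s11')
cv2.imwrite('pics/s11c.png',cv2.resize(im[100:300,200:440],None,fx=3,fy=3)[:,:,::-1])"
```

```text
(array([-0.09,  7.86, -0.05]), 'spin', np.float64(0.2), 'cur', np.float64(129.3), 'j', array([ 0.25,  0.53, -0.71,  2.15,  0.57,  0.66,  1.39]))
```

View pics/s11c.png

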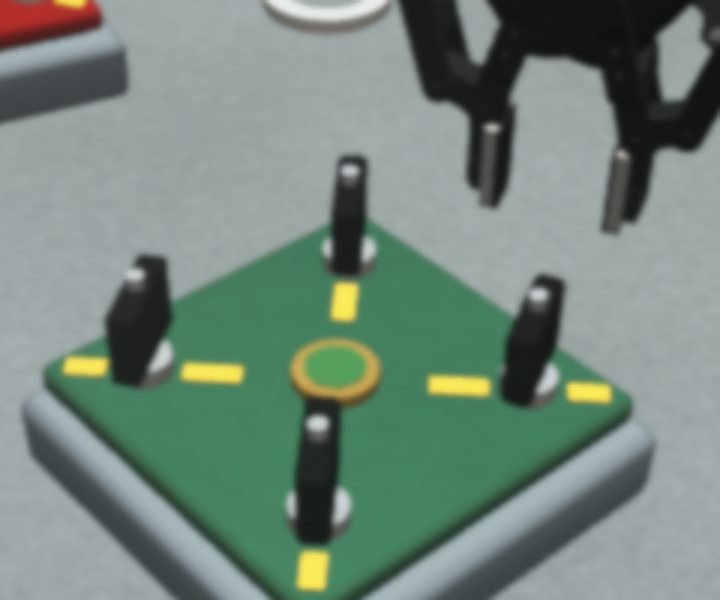

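Fingers are parallel to the bar and straddle it.

move_arm([
  [-0.1, 3, 0],
  [-0.1, 5, 0],
  [-0.1, 6.5, 0],
  [-0.1, 7.9, 0],
  [-0.1, 7.9, 0],
  [-0.1, 7.9, 0],
], spin=[0, 0, 0, 0, 0, 0])

```text
time: 16.2
tcp_pos: [0.4959, 0.0718, 0.078]
eef_rot: [[-0.632, 0.001, -0.775], [0.775, 0.0, -0.632], [-0.0, -1.0, -0.0]]
contact_force: [0.6, -0.8, 0.2]
finger_gap: 0.0423
```

move_arm([
  [0, 0, 0],
  [0, 0, 0],
  [0, 0, 0],
  [0, 0, 0],
  [0, 0, 0],
  [0, 0, 0],
], spin=[0, 0, 0, 0, 0, 0], claw=0)

```text
time: 16.8
tcp_pos: [0.4962, 0.0713, 0.0783]
eef_rot: [[-0.632, 0.002, -0.775], [0.775, -0.0, -0.632], [-0.001, -1.0, -0.001]]
contact_force: [0.5, -0.7, 6.9]
finger_gap: 0.0132
```

```bash
python3 -c "
from h import *
print(plan('B',55.7,.077),robot.get_obs()['moment'])
im=snap('scene','s12')
cv2.imwrite('pics/s12c.png',cv2.resize(im[100:300,200:440],None,fx=3,fy=3)[:,:,::-1])"
```

```text
(array([0.15, 0.13, 0.05]), 'spin', np.float64(73.5), 'cur', np.float64(129.2), 'j', array([ 0.14,  0.64, -0.56,  2.21,  0.75,  0.49,  1.24])) [-0.21029014  0.07064402 -0.03900566]
```

View pics/s12c.png

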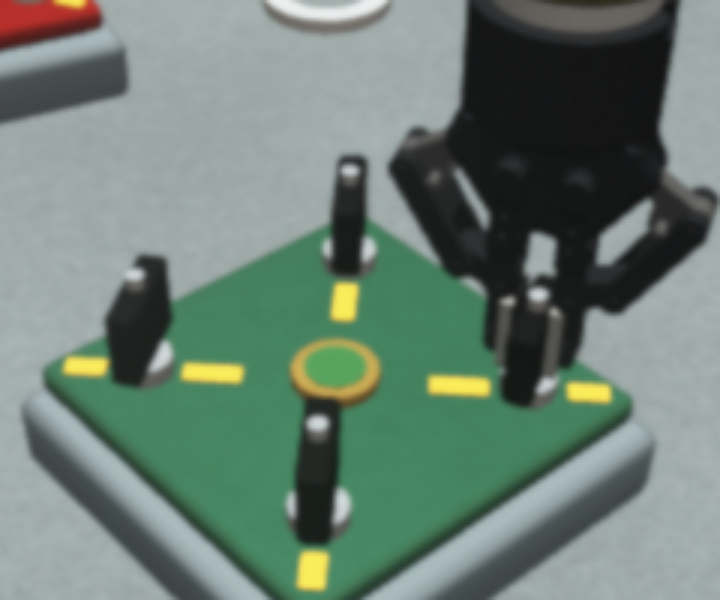

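move_arm([
  [0, 0, 0],
  [0, 0, 0],
  [0, 0, 0],
  [0, 0, 0],
  [0, 0, 0],
  [0, 0, 0],
  [0, 0, 0],
  [0, 0, 0],
  [0, 0, 0],
  [0, 0, 0],
  [0, 0, 0],
  [0, 0, 0],
  [0, 0, 0],
  [0, 0, 0],
  [0, 0, 0],
  [0, 0, 0],
  [0, 0, 0],
  [0, 0, 0],
  [0, 0, 0],
], spin=[3, 8, 13, 18, 23, 28, 33, 38, 43, 48, 53, 58, 63, 68, 73.5, 73.5, 73.5, 73.5, 73.5])

```text
time: 18.75
tcp_pos: [0.4963, 0.0699, 0.0782]
eef_rot: [[0.565, 0.001, -0.825], [0.825, -0.001, 0.565], [-0.0, -1.0, -0.002]]
contact_force: [1.0, -5.7, 7.3]
finger_gap: 0.0131
```

```bash
python3 -c "
from h import *
print(plan('B',55.7,.077),robot.get_obs()['moment'])
im=snap('scene','s13')
cv2.imwrite('pics/s13c.png',cv2.resize(im[100:300,200:440],None,fx=3,fy=3)[:,:,::-1])"
```

```text
(array([0.1 , 0.12, 0.24]), 'spin', np.float64(-0.1), 'cur', np.float64(55.6), 'j', array([-0.1 ,  0.59, -0.22,  2.22,  0.36,  0.36,  0.35])) [-1.36175815 -0.2525256  -0.06210111]
```

View pics/s13c.png

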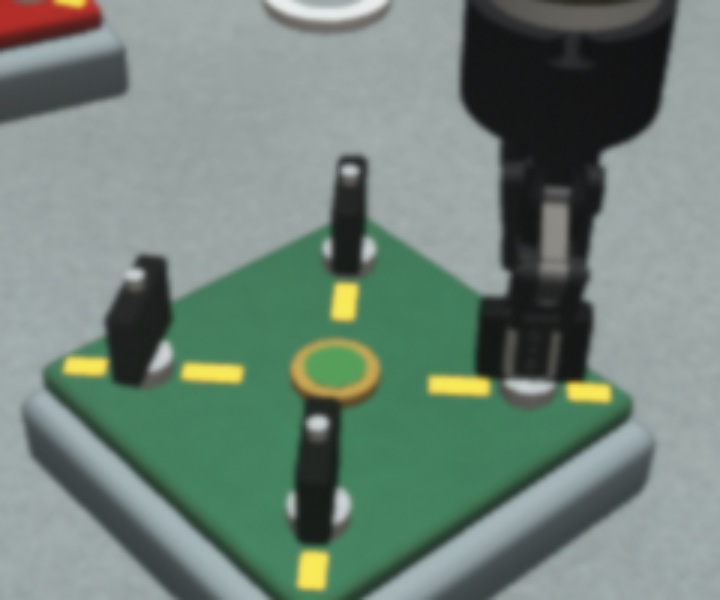

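move_arm([
  [0, 0, 0],
  [0, 0, 0],
  [0, 0, 0],
  [0, -1, 0],
  [0, -4, 0],
  [0, -9, 0],
  [0, -14, 0],
  [0, -14, 0],
  [0, -14, 0],
], spin=[0, 0, 0, 0, 0, 0, 0, 0, 0], claw=0.5)

```text
time: 19.7
tcp_pos: [0.496, 0.0716, 0.2191]
eef_rot: [[0.564, 0.003, -0.826], [0.826, 0.0, 0.564], [0.002, -1.0, -0.002]]
contact_force: [0.1, 0.2, -0.2]
finger_gap: 0.0427
```

```bash
python3 -c "
from h import *
print(plan('D',136,.217))
im=snap('scene','s14')
cv2.imwrite('pics/s14c.png',cv2.resize(im[100:300,200:440],None,fx=3,fy=3)[:,:,::-1])"
```

```text
(array([ -0.02,   0.25, -16.85]), 'spin', np.float64(-80.3), 'cur', np.float64(55.7), 'j', array([ 0.03,  0.37, -0.37,  2.1 ,  0.21,  0.7 ,  0.49]))
```

View pics/s14c.png

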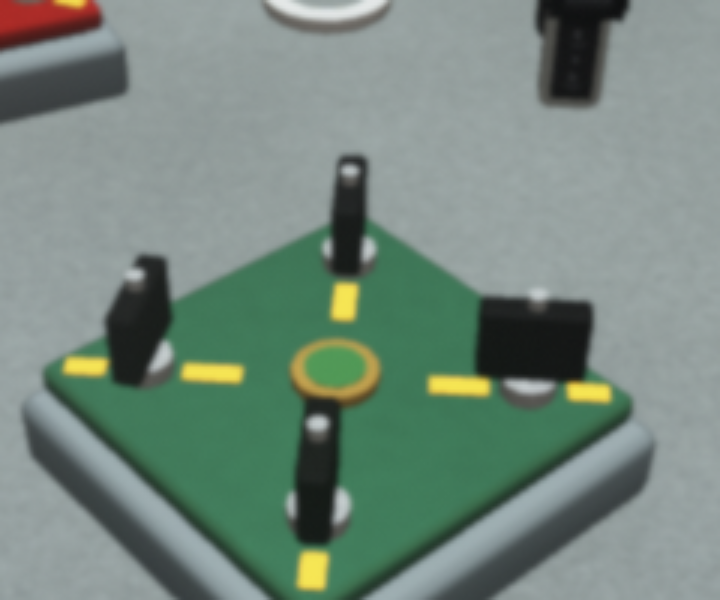

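B is along its line. Last is D.

move_arm([
  [0, 0, -4],
  [0, 0, -8],
  [0, 0, -12],
  [0, 0, -16.8],
  [0, 0, -16.8],
  [0, 0, -16.8],
  [0, 0, -16.8],
  [0, 0, -16.8],
  [0, 0, -16.8],
  [0, 0, -16.8],
  [0, 6, -16.8],
  [0, 6, -16.8],
  [0, 6, -16.8],
  [0, 6, -16.8],
], spin=[-8, -16, -24, -32, -40, -48, -56, -64, -72, -80.3, -80.3, -80.3, -80.3, -80.3])

```text
time: 21.15
tcp_pos: [0.6345, -0.0226, 0.1576]
eef_rot: [[-0.72, -0.001, -0.694], [0.694, 0.0, -0.72], [0.001, -1.0, 0.0]]
contact_force: [-0.2, -0.3, 0.2]
finger_gap: 0.0428
```

```bash
python3 -c "
from h import *
print(plan('D',136,.077))
im=snap('scene','s15')
cv2.imwrite('pics/s15c.png',cv2.resize(im[100:300,200:440],None,fx=3,fy=3)[:,:,::-1])"
```

```text
(array([-0.12,  8.06,  0.03]), 'spin', np.float64(0.0), 'cur', np.float64(136.0), 'j', array([ 0.38,  0.66, -0.67,  1.85,  0.55,  0.82,  1.8 ]))
```

View pics/s15c.png

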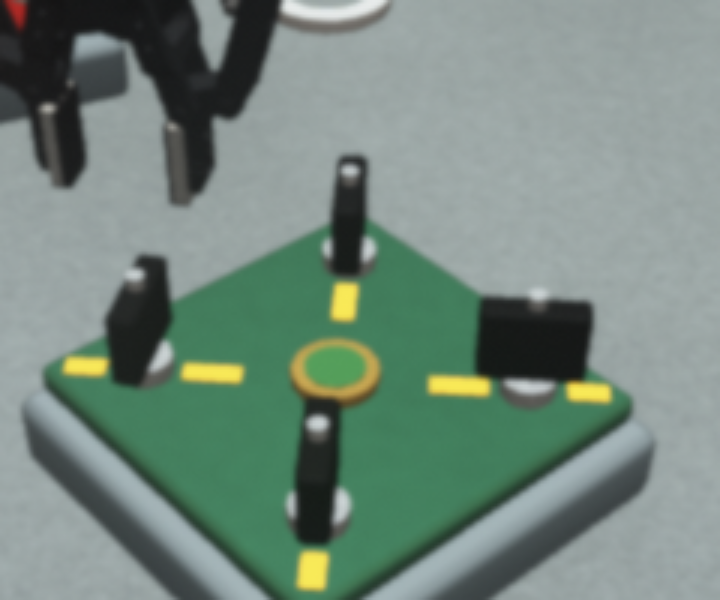

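move_arm([
  [-0.1, 3, 0],
  [-0.1, 5, 0],
  [-0.1, 6.5, 0],
  [-0.1, 8, 0],
  [-0.1, 8, 0],
  [-0.1, 8, 0],
], spin=[0, 0, 0, 0, 0, 0])

```text
time: 21.8
tcp_pos: [0.6354, -0.0236, 0.0777]
eef_rot: [[-0.72, 0.0, -0.694], [0.694, 0.0, -0.72], [-0.0, -1.0, -0.0]]
contact_force: [-0.3, -0.1, -0.3]
finger_gap: 0.0424
```

move_arm([
  [0, 0, 0],
  [0, 0, 0],
  [0, 0, 0],
  [0, 0, 0],
  [0, 0, 0],
  [0, 0, 0],
], spin=[0, 0, 0, 0, 0, 0], claw=0)

```text
time: 22.4
tcp_pos: [0.6362, -0.0242, 0.0783]
eef_rot: [[-0.719, 0.002, -0.695], [0.695, -0.001, -0.719], [-0.002, -1.0, -0.001]]
contact_force: [1.5, -2.1, 6.3]
finger_gap: 0.0129
```

```bash
python3 -c "
from h import *
print(plan('D',55.7,.077),robot.get_obs()['moment'])
im=snap('scene','s16')
cv2.imwrite('pics/s16c.png',cv2.resize(im[100:300,200:440],None,fx=3,fy=3)[:,:,::-1])"
```

```text
(array([0.13, 0.13, 0.02]), 'spin', np.float64(80.3), 'cur', np.float64(136.0), 'j', array([ 0.33,  0.75, -0.59,  1.9 ,  0.65,  0.69,  1.72])) [-0.39987833 -0.23007159 -0.02296063]
```

View pics/s16c.png

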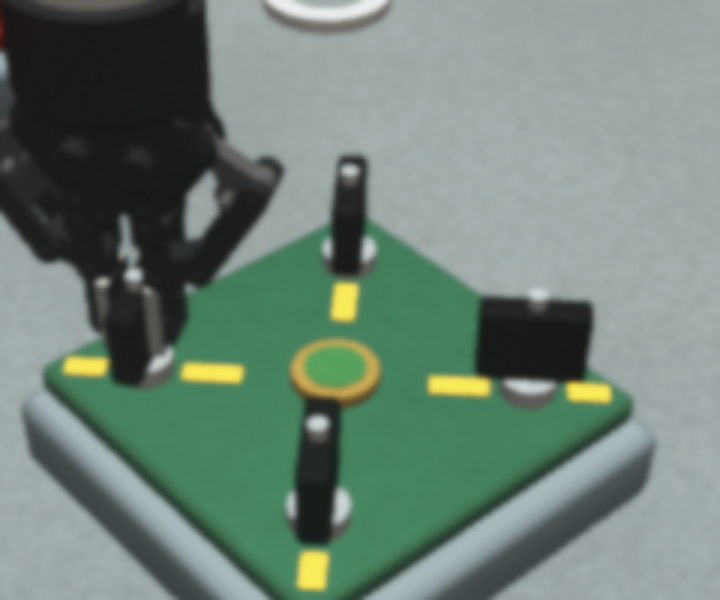

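move_arm([
  [0, 0, 0],
  [0, 0, 0],
  [0, 0, 0],
  [0, 0, 0],
  [0, 0, 0],
  [0, 0, 0],
  [0, 0, 0],
  [0, 0, 0],
  [0, 0, 0],
  [0, 0, 0],
  [0, 0, 0],
  [0, 0, 0],
  [0, 0, 0],
  [0, 0, 0],
  [0, 0, 0],
  [0, 0, 0],
  [0, 0, 0],
  [0, 0, 0],
  [0, 0, 0],
  [0, 0, 0],
], spin=[3, 8, 13, 18, 23, 28, 33, 38, 43, 48, 53, 58, 63, 68, 73, 78, 80.3, 80.3, 80.3, 80.3])

```text
time: 24.45
tcp_pos: [0.6363, -0.0253, 0.0783]
eef_rot: [[0.565, 0.003, -0.825], [0.825, -0.001, 0.565], [0.0, -1.0, -0.003]]
contact_force: [2.5, -4.9, 6.0]
finger_gap: 0.0131
```

move_arm([
  [0, 0, 0],
  [0, 0, 0],
  [0, 0, 0],
  [0, -1, 0],
  [0, -4, 0],
  [0, -9, 0],
  [0, -14, 0],
  [0, -20, 0],
  [0, -22, 0],
  [0, -22, 0],
], spin=[0, 0, 0, 0, 0, 0, 0, 0, 0, 0], claw=0.5)

```text
time: 25.45
tcp_pos: [0.6369, -0.0233, 0.3032]
eef_rot: [[0.563, 0.009, -0.826], [0.826, 0.0, 0.563], [0.005, -1.0, -0.007]]
contact_force: [0.2, -0.2, 0.1]
finger_gap: 0.0427
```

```bash
python3 -c "
from h import *
print(plan([.3,-.6],55.7,.3))
im=snap('scene','s17')
cv2.imwrite('pics/s17c.png',cv2.resize(im[100:300,200:440],None,fx=3,fy=3)[:,:,::-1])"
```

```text
(array([-6.663e+01,  2.000e-02, -4.640e+00]), 'spin', np.float64(0.0), 'cur', np.float64(55.7), 'j', array([ 0.15,  0.43, -0.3 ,  1.72,  0.15,  1.  ,  0.77]))
```

View pics/s17c.png

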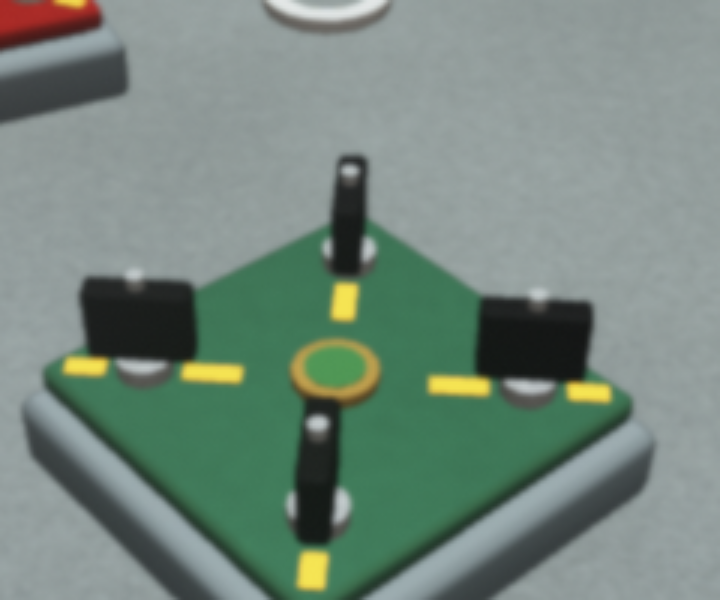

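All four bars look aligned. I'll move the arm aside for a top view.

move_arm([
  [-4, 0, 0],
  [-8, 0, 0],
  [-12, 0, -1],
  [-17, 0, -1],
  [-22, 0, -2],
  [-27, 0, -2],
  [-32, 0, -2],
  [-37, 0, -3],
  [-42, 0, -3],
  [-47, 0, -3],
  [-52, 0, -4],
  [-57, 0, -4],
  [-62, 0, -4],
  [-66, 0, -4.6],
  [-66, 0, -4.6],
  [-66, 0, -4.6],
  [-66, 0, -4.6],
], spin=[0, 0, 0, 0, 0, 0, 0, 0, 0, 0, 0, 0, 0, 0, 0, 0, 0])

```text
time: 27.2
tcp_pos: [0.3021, -0.5936, 0.2964]
eef_rot: [[0.562, -0.0, -0.827], [0.827, 0.002, 0.562], [0.002, -1.0, 0.001]]
contact_force: [-0.1, -0.7, -0.2]
finger_gap: 0.043
```

```bash
python3 -c "
from h import *
im=snap('top','t18')
cv2.imwrite('pics/t18c.png',cv2.resize(im[185:335,250:440],None,fx=4,fy=4,interpolation=cv2.INTER_CUBIC)[:,:,::-1])
print(cellfit(im))
for k,v in bars(im).items(): print(k,v)"
```

```text
((566.1026611328125, 23.325904846191406), (186.70687866210938, 186.8495330810547), 10.716203689575195)
A (np.int32(277), array([0.6124, 0.0922]), 54.8, 'value', np.float64(1.516))
B (np.int32(124), array([0.5075, 0.0631]), 147.9, 'value', np.float64(1.462))
C (np.int32(300), array([ 0.5184, -0.0459]), 56.5, 'value', np.float64(1.485))
D (np.int32(149), array([ 0.6242, -0.0165]), 146.0, 'value', np.float64(1.495))
```

View pics/t18c.png

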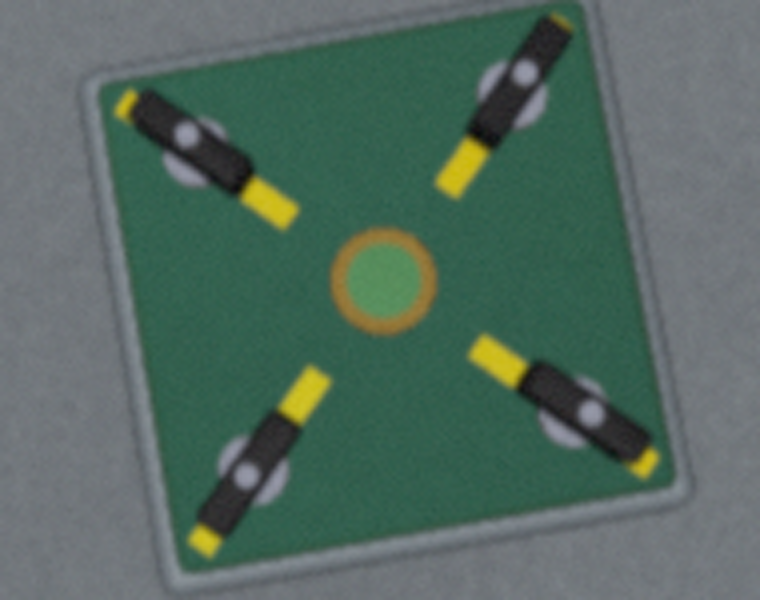

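The top view shows all four bars along their yellow lines (values 1.46 to 1.52, target 1.5), and the arm is clear. Handing in.

```bash
python3 -c "
from h import *
print(robot.finish_job())"
```

```text
the job is handed in; nothing more can be done
None
```

I tightened the four nuts on the green cover in cross order and handed the job in at about 27 s. No verdict is reported. Which physical nut counts as A is my choice, because the cell looks the same every quarter turn. In my labels the order was A, C (its diagonal), B, D.

| Nut | Estimated start (rad) | Turned clockwise (degrees) | Final reading from the top view (rad, tight at 1.5) |
|---|---|---|---|
| A | 0.07 | 81.5 | 1.516 |
| C | 0.23 | 72.5 | 1.485 |
| B | 0.22 | 73.5 | 1.462 |
| D | 0.10 | 80.3 | 1.495 |

- **Alignment:** the last top and scene pictures both show every bar lying along its yellow line. The readings for B and D are weaker, because only part of each bar was picked out in the picture. The tool's own final angle was within 0.1 degrees of the target for A, B and C; for D it agreed to rounding.
- **Forces:** the highest wrist force reported at the end of a move was about 11 N. I did not see the peaks during the moves.
- **Failed checks:** a top-view check after nut A failed because the arm blocked the camera, so A, C and B were checked in the scene camera as I went. The two cameras placed the cell about 3 mm apart; I used the average and every grasp went cleanly.

The gripper was open and the arm clear of the cell when I handed in.

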